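# Take the used filter cartridge out of its bayonet housing

### The arm

A 6-joint arm with a two-finger parallel gripper is mounted at the origin on a cart in front of the work surface, level with it; the furniture and walls round the work are solid. World frame = base frame: x ahead of the robot, y to its left, z up, the work surface at z = 0. Lengths are in m, angles in rad, forces in N, time in s.
With the tool pointing down it reaches from about 0.25 to 0.85 m from the base axis. Payload 12.5 kg.
Tool frame: the origin (TCP) lies at the very end of the fingers, on their centre line; the grasp point (between the pads) lies behind it (bot.grip_depth is the z of the grasp point in the tool frame, in m); z points along the fingers, y is the direction in which the jaws open and shut (so a half turn about z gives the same grasp; the last joint's range is limited). The gripper opens to 93 mm and grips with 3 to 60 N. Pads are 15 mm wide; open, the fingers measure 128 mm over their backs; the gripper's body (75 mm by 188 mm) begins 65 mm behind the grasp point.
Start: joints at [-1.212, 0.351, 1.652, -0, 1.139, -0.085], TCP at [0.236, -0.497, 0.219] pointing down, gripper open.
Joint ranges: [-2.75, 2.75], [-0.79, 2.1], [0.01, 2.65], [-1.57, 4.71], [0.07, 3.14], [-2.87, 2.87]. Speed limits (rad/s): [2.22, 2.22, 2.79, 3.14, 3.14, 3.14].

### API

Orientations are given as a rotation vector (axis times angle).
In Python, from rig import bot gives the robot as it stands.
- The arm moves only by the shell command python3 -m pendant 'ROWS'. ROWS is JSON, a list of rows, each a list of 3 entries, a list of its own where there are three numbers: the gripper's target within -1 to 1 (fully open at 1, half-way at 0, shut at -1), then the shift along the world's x, y, z each as a share of 0.15 m, from -1 to 1, then the turn about the world's z as a share of 1.5 rad, from -1 to 1. In form: [[grip, [dx, dy, dz], yaw], ...]. A call has 1 to 12 rows; each row is the pose to reach, as a shift and turn from the pose commanded when the call began; what a row does not reach only later rows make up. A row lasts 1/12 s, in which the tool goes at most 41.7 mm and 7.16 degrees, less where a joint would pass 70% of its speed; a pose out of reach is approached as far as the arm can. A call with a number of a shift or a turn outside -1 to 1 is refused whole. A call with a gripper value outside its range is refused whole. The fingers move at their own pace and stop on an object; the grip force is fixed at half the most. Time passes only in rows, so rows that repeat a pose let the fingers close. It gives the time, the measured TCP pose, the force and the opening at its end, in the units of the state.
- bot.get_obs(): the state, without advancing time (a new reading comes with each control period).
- bot.camera(name): name is "scene" or "top"; returns (picture, depth): 480x640x3 uint8, red, green, blue; 480x640 float32, m along the optical axis (not along the pixel's ray), 0 where there is no reading.
- bot.camera_info(name): a dict with "mtx" (3x3 intrinsics, pixels), "dist_coeffs" ([k1, k2, p1, p2, k3] as OpenCV has them; the pictures are not rectified), "pose" (4x4, takes a point from camera to world coordinates). Camera axes: x right, y down, z forward; pixel columns grow to the right and rows downward; lengths in m; the calibration is good to about 2 mm. A picture is of the moment at which its call begins. camera_info takes no time and is no camera call.
- bot.close_job(): hands the job in, once; it reports no verdict.
The state is a dict: "t": time; "q": joint angles; "dq": joint speeds; "tau": joint torques, N m; "eef_pos": TCP position; "orientation": TCP orientation; "ft_force": force on the tool from outside, world axes, zero at the start; "wrist_torque": the same for the moment, N m; "finger_gap": opening from 0.0 (shut) to 1.0 (fully open).
Only numpy, scipy, OpenCV 4.12 (cv2) and the standard library are available. Lean on these libraries where they do the work, as an engineer would, in place of code of your own. Each camera call takes 0.05 s, during which the arm holds its last target. There are 200 camera calls.

### The job

Take the filter cartridge out of its bayonet housing: turn it anticlockwise by its grip bar, past the springy stop until it comes up against the firm one, keep it turned there and lift it straight out. Stand it upright on the shallow glass dish and let go, without knocking over or pushing away the loose things round it (flask, jar, bottle, timer).

Things in the scene. Friction and masses are not known exactly. Their poses are not given: they have to be found in the camera images.
- grip_bar (a point): Centre of the cartridge's grip bar, on its upright axis. Bar: grey block 70 mm long (point x), 20 mm wide (y), 37 mm high (z, up), on a round cap flange (89 mm across, 8 mm thick) whose top is 19 mm below this point. Pinch the bar across its 20 mm from above, fingertips above the flange. The cartridge's flat foot is 86 mm below this point.
- cartridge: The loose filter cartridge, 0.18 to 0.35 kg, 104 mm tall: grey cap, white filter element. Origin: centre of its flat foot (40 mm across), z up, x along the bar. It starts locked in the housing, foot 10 mm above the worktop, cap flange resting on the collar and hiding the slots. Locked, it can only turn about its upright axis (2 mm play) and rise 2 mm. After a lift of 62 mm the foot is clear.
- lugs (a point): On the cartridge's axis, 44 mm above its foot, level with its two hidden lugs (in line with the bar, tips 35 mm from the axis). Anticlockwise from above it turns freely (rubs if pressed down) for 1.1 to 1.75 rad, then against a spring stop, 0.08 rising to 0.2 N m over 0.5 rad more, then meets the firm stop. Whole turn 1.6 to 2.25 rad: plan to let go and take the bar again.
- collar_top (a point): Centre of the top face of the housing's fixed collar, 70 mm above the worktop. Where its stops lie is unseen and differs each time: feel for them (0.4 N m of resistance means the firm stop). The cartridge lifts only within 0.12 rad of the firm stop; ease off about 0.05 rad there, as hard turning makes it bind. Let go sooner, it may spring back. The spring adds up to 10 N of lifting friction.
- housing: Fixed filter housing: grey round bowl 104 mm across with an aluminium collar, top 70 mm above the worktop, on a 130 mm round base plate, with two steel pipe stubs 86 mm from the axis (30 mm up). Origin: centre of its underside, z up, x along the stubs; its yaw says nothing about the hidden slots and stops.
- watch_glass: Shallow clear round glass dish, 134 mm across, 12 mm high at the rim, loose on the worktop; its middle, 120 mm across, carries things at 2 mm above the worktop. Origin at the centre of its underside.
- flask: Conical glass flask, stoppered, with pale yellow contents, 68 mm across and 141 mm tall: a bystander. Origin at the centre of its underside.
- jar: White plastic jar with a screw cap, 68 mm across and 85 mm tall: a bystander behind the work. Origin at the centre of its underside.
- bottle: Clear bottle with a blue cap, 62 mm across and 140 mm tall: a bystander to the right. Origin at the centre of its underside.
- timer: Small flat white timer with buttons, 66 x 62 x 18 mm: a bystander near the front edge. Origin at the centre of its underside.

How it is judged:
By the outcome, as a careful person would: the job done as asked, in the order asked, and still so for the second after the job is handed in, with the robot touching nothing.
It also fails if it takes over 69 s, if anything falls off the work surface, if the arm or the gripper's body presses on something with over 40 N, if the wrist force passes 120 N, or if a joint passes its speed limit or range.

## Working session

There is one attempt and no reset: what is moved stays moved. The work goes in short steps, Python scripts to look and compute and a shell command to move; the robot and the scene stay as the last step left them, time stands still between calls to the robot, and variables do not carry over. Pictures are saved under pics/ and viewed, about 8 in all and at most 12, crops included, and the job is handed in when it is done.

```bash
mkdir -p pics; ls; python3 - <<'E'
from rig import bot
import cv2,numpy as np
print(bot.grip_depth,bot.get_obs())
for n in("top","scene"):
    p,d=bot.camera(n);np.savez(f"pics/{n}0.npz",p=p,d=d)
    cv2.imwrite(f"pics/{n}0.png",p[...,::-1]);i=bot.camera_info(n);print(n,i)
E
```

```text
pics
-0.0188 {'t': 0.0, 'q': array([-1.21157119e+00,  3.51242122e-01,  1.65243431e+00, -1.56916995e-05,
        1.13910026e+00, -8.45864155e-02]), 'dq': array([ 0.00066699, -0.00216214, -0.00020008, -0.00010363, -0.00184962,
       -0.00046313]), 'tau': array([ 4.54964684e-04, -4.97329938e+01, -2.85252911e+01,  6.99555804e-02,
        2.57851789e-02, -1.08305267e-04]), 'eef_pos': array([ 0.23606405, -0.49637448,  0.21809432]), 'orientation': array([-3.06341560e+00, -6.91182549e-01,  2.76663824e-04]), 'ft_force': array([ 0.03314396, -0.61137345, -1.46235978]), 'wrist_torque': array([ 0.02450482, -0.05091689,  0.02096829]), 'finger_gap': 1.001486252923457}
top {'mtx': array([[517.84442693,   0.        , 316.98144254],
       [  0.        , 517.84442693, 244.77547586],
       [  0.        ,   0.        ,   1.        ]]), 'dist_coeffs': array([-0.06471906,  0.        ,  0.        ,  0.        ,  0.        ]), 'pose': array([[-0.0069518 , -0.98350921,  0.18072437,  0.39196343],
       [-0.99977833,  0.00324417, -0.02080292, -0.36151029],
       [ 0.01987356, -0.18082892, -0.98331376,  0.93721597],
       [ 0.        ,  0.        ,  0.        ,  1.        ]])}
scene {'mtx': array([[471.26665352,   0.        , 316.9752617 ],
       [  0.        , 471.26665352, 248.63122589],
       [  0.        ,   0.        ,   1.        ]]), 'dist_coeffs': array([-0.04175269,  0.        ,  0.        ,  0.        ,  0.        ]), 'pose': array([[ 0.53191883, -0.35839442,  0.76721301, -0.09908874],
       [-0.84671244, -0.21242737,  0.48780391, -0.77857348],
       [-0.01184915, -0.90908088, -0.41645113,  0.43776418],
       [ 0.        ,  0.        ,  0.        ,  1.        ]])}
```

View pics/top0.png

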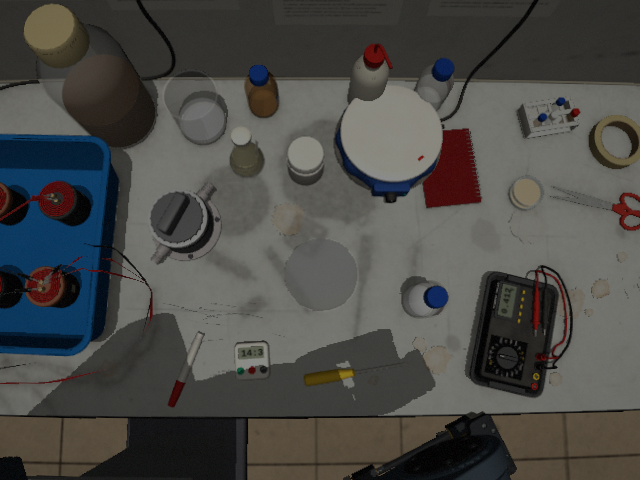

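View pics/scene0.png

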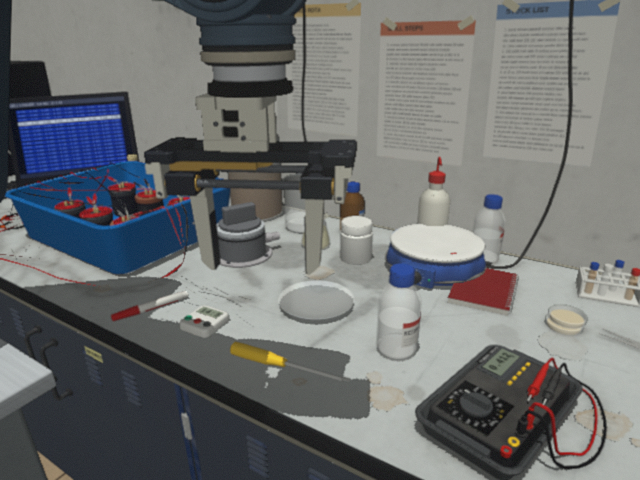

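The top view shows the housing with its bar at about (177,215) px and the empty dish at (321,274). The flask is at (245,155), the jar at (306,160), the bottle at (425,298) and the timer at (252,360). In the scene view, the cartridge is to the left beside the blue crate.

```bash
cat > h.py <<'E'
import cv2,numpy as np
from rig import bot
def cloud(n,d):
    i=bot.camera_info(n);v,u=np.mgrid[0:480,0:640]
    px=np.stack([u,v],-1).reshape(-1,1,2).astype(float)
    r=cv2.undistortPoints(px,i["mtx"],i["dist_coeffs"]).reshape(480,640,2)
    P=np.dstack([r*d[...,None],d])@i["pose"][:3,:3].T+i["pose"][:3,3]
    P[d<=0]=np.nan
    return P
def circ(xy):
    A=np.c_[2*xy,np.ones(len(xy))];s=np.linalg.lstsq(A,(xy**2).sum(1),rcond=None)[0]
    return s[:2],np.sqrt(s[2]+s[0]**2+s[1]**2)
def barfit(P,x0,x1,zlo=.10,zhi=.13):
    m=(P[...,2]>zlo)&(P[...,2]<zhi); m[:x1[0]]=0;m[x1[1]:]=0;m[:,:x0[0]]=0;m[:,x0[1]:]=0
    q=P[m]; (c,s,a)=cv2.minAreaRect(q[:,:2].astype(np.float32)*1000)
    if s[0]<s[1]: a+=90
    return np.array(c)/1000,np.array(s),np.deg2rad(a),np.median(q[:,2]),len(q)
E
python3 - <<'E'
from h import *
d=np.load("pics/top0.npz");P=cloud("top",d["d"])
print("bar",barfit(P,(140,215),(180,250),.105))
for nm,(u,v) in dict(bartop=(177,213),flask=(241,136),jar=(305,147),bottle=(435,296),timer=(252,358),dish=(321,274),crate=(112,200),crate2=(115,150),beaker=(195,90),table=(270,310),bluepot=(345,150)).items(): print(nm,P[v,u].round(4))
for nm,(u0,u1,v0,v1),(a,b) in [("flange",(140,225,180,260),(.070,.083)),("bartop",(140,225,180,260),(.109,.122)),("jar",(280,330,130,190),(.078,.095)),("bottlecap",(400,460,270,330),(.13,.15)),("flasktop",(225,265,120,150),(.13,.15)),("timer",(225,280,335,385),(.012,.025)),("crate",(80,125,130,350),(.03,.3)),]:
    q=P[v0:v1,u0:u1].reshape(-1,3);q=q[(q[:,2]>a)&(q[:,2]<b)]
    if len(q)<5: print(nm,len(q));continue
    print(nm,len(q),q.mean(0).round(4),q.min(0).round(4),q.max(0).round(4))
    if nm=="flange":
        h=cv2.convexHull((q[:,:2]*1000).astype(np.float32))[:,0]; print(circ(h/1000.),cv2.minEnclosingCircle((q[:,:2]*1000).astype(np.float32)))
# dish: colour
g=cv2.cvtColor(d["p"],cv2.COLOR_RGB2GRAY)
q=P[230:320,275:370].reshape(-1,3); print("dishz",np.percentile(q[:,2],[1,25,50,75,99]).round(4))
m=P[...,2]>.005; m=m&(np.mgrid[0:480,0:640][0]>225)&(np.mgrid[0:480,0:640][0]<325)&(np.mgrid[0:480,0:640][1]>275)&(np.mgrid[0:480,0:640][1]<370)
print(m.sum()); 
if m.sum()>10: print(cv2.minEnclosingCircle((P[m][:,:2]*1000).astype(np.float32)))
for (u,v) in [(285,274),(357,274),(321,238),(321,311)]:
    print(P[v,u].round(4))
E
```

```text
bar (array([ 0.59962354, -0.13900894]), array([20.92991638, 68.41326904]), np.float64(2.661102266819525), np.float64(0.11343507904629002), 525)
bartop [ 0.5981 -0.1491  0.1087]
flask [ 0.7185 -0.256   0.1419]
jar [ 0.7211 -0.3599  0.0858]
bottle [ 0.457  -0.5605  0.1415]
timer [ 0.3611 -0.2664  0.0164]
dish [ 0.5095 -0.3882  0.0046]
crate [ 0.6393 -0.0136  0.0419]
crate2 [0.7489 0.0029 0.0026]
beaker [ 0.8441 -0.1577  0.0563]
table [ 0.4451 -0.2962  0.0026]
bluepot [ 0.7251 -0.4313  0.0609]
flange 1681 [ 0.5953 -0.1445  0.0768] [ 0.5495 -0.1914  0.07  ] [ 0.6504 -0.0894  0.083 ]
(array([ 0.5998579, -0.1403996]), np.float64(0.05075301872551005)) ((600.0037841796875, -140.65711975097656), 51.34202575683594)
bartop 478 [ 0.599  -0.1394  0.1136] [ 0.5671 -0.1618  0.109 ] [ 0.633  -0.1175  0.1183]
jar 973 [ 0.7094 -0.3602  0.0849] [ 0.679  -0.3913  0.078 ] [ 0.7402 -0.3303  0.0905]
bottlecap 410 [ 0.4565 -0.5629  0.1393] [ 0.4401 -0.5818  0.1301] [ 0.473  -0.5467  0.1441]
flasktop 330 [ 0.7191 -0.2552  0.1394] [ 0.7042 -0.2704  0.1301] [ 0.7379 -0.2392  0.1436]
timer 1243 [ 0.3568 -0.2657  0.0162] [ 0.3251 -0.2961  0.012 ] [ 0.3887 -0.2343  0.0215]
crate 4215 [ 0.5923 -0.0109  0.0845] [ 0.3781 -0.0547  0.03  ] [0.7663 0.0553 0.1228]
dishz [nan nan nan nan nan]
2327
((506.0990905761719, -382.968994140625), 109.51541137695312)
[ 0.5087 -0.3233  0.0125]
[ 0.5083 -0.4529  0.0114]
[ 0.5744 -0.3885  0.0125]
[ 0.4422 -0.3874  0.0135]
```

```bash
python3 - <<'E'
import cv2
a=cv2.imread("pics/top0.png")[130:330,120:380]
cv2.imwrite("pics/crop1.png",cv2.resize(a,None,fx=3,fy=3,interpolation=cv2.INTER_CUBIC))
E
```

```text
(no output)
```

View pics/crop1.png

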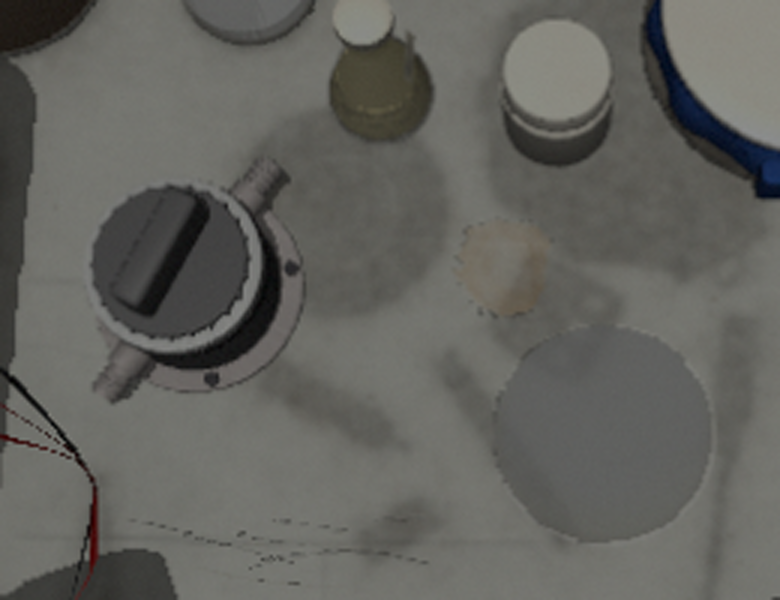

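The measurements agree with the sizes given: bar centre (0.5995,-0.1400), long axis at -0.48 rad, bar top at z 0.1135. The dish centre is (0.508,-0.388). Wrist yaw is q1-q6, so taking the bar with jaw yaw -2.05 leaves room for the whole turn. I'll approach next.

```bash
python3 -m pendant '[[1,[0.8,0.8,0],-0.2],[1,[0.8,0.8,0],-0.2],[1,[0.8,0.8,0],-0.2],[1,[0.8,0.8,0],-0.2],[1,[0.8,0.8,0],-0.2],[1,[0.8,0.8,0],-0.2]]'; python3 -m pendant '[[1,[0.8,0.8,0],-0.2],[1,[0.8,0.8,0],-0.2],[1,[0.8,0.8,0],-0.2],[1,[0.8,0.8,0],-0.2],[1,[0.8,0.8,0],-0.2],[1,[0.8,0.8,0],-0.2]]'; python3 -m pendant '[[1,[0.82,0.78,0],-0.216],[1,[0.82,0.78,0],-0.216],[1,[0.82,0.78,0],-0.216],[1,[0.82,0.78,0],-0.216],[1,[0.82,0.78,0],-0.216],[1,[0.82,0.78,0],-0.216],[1,[0.82,0.78,0],-0.216]]'
cat > s.py <<'E'
from rig import bot
import numpy as np
def s():
    o=bot.get_obs();r=o["orientation"];a=np.arctan2(r[1],r[0])
    print("t %.2f"%o["t"],"tcp",o["eef_pos"].round(4),"jaw",round((2*a-np.pi/2+np.pi)%(2*np.pi)-np.pi,3),"F",o["ft_force"].round(1),"M",o["wrist_torque"].round(3),"gap",round(o["finger_gap"]*93,1),"q",o["q"].round(2))
s()
E
python3 s.py
```

```text
t: 0.6
eef_pos: [0.3576, -0.3749, 0.2185]
orientation: [-3.133, -0.231, 0.0]
ft_force: [-0.5, -1.1, 0.4]
finger_gap: 0.997
t: 1.1
eef_pos: [0.4772, -0.2558, 0.2183]
orientation: [-3.132, 0.241, 0.0]
ft_force: [-0.2, -0.1, -0.5]
finger_gap: 0.997
t: 1.68
eef_pos: [0.5983, -0.1414, 0.2182]
orientation: [3.051, -0.747, -0.002]
ft_force: [0.1, -0.2, -0.0]
finger_gap: 0.997
t 1.68 tcp [ 0.5983 -0.1414  0.2182] jaw -2.051 F [ 0.1 -0.2 -0. ] M [ 0.1   -0.027  0.089] gap 92.7 q [-0.31  0.47  1.47 -0.    1.2   1.74]
```

```bash
python3 -m pendant '[[1,[0.01,0.01,-0.2],0],[1,[0.01,0.01,-0.4],0],[1,[0.01,0.01,-0.6],0],[1,[0.01,0.01,-0.75],0],[1,[0.01,0.01,-0.85],0],[1,[0.01,0.01,-0.9],0],[1,[0.01,0.01,-0.9],0]]'; python3 s.py;  python3 -m pendant '[[-1,[0,0,0],0],[-1,[0,0,0],0],[-1,[0,0,0],0],[-1,[0,0,0],0],[-1,[0,0,0],0],[-1,[0,0,0],0],[-1,[0,0,0],0],[-1,[0,0,0],0],[-1,[0,0,0],0],[-1,[0,0,0],0]]'; python3 s.py
```

```text
t: 2.27
eef_pos: [0.599, -0.1398, 0.0824]
orientation: [3.051, -0.75, -0.004]
ft_force: [0.1, -0.7, -0.5]
finger_gap: 0.999
t 2.27 tcp [ 0.599  -0.1398  0.0824] jaw -2.053 F [ 0.1 -0.7 -0.5] M [ 0.103 -0.039 -0.045] gap 92.9 q [-0.3   0.63  1.58 -0.    0.94  1.75]
t: 3.1
eef_pos: [0.6007, -0.1382, 0.0836]
orientation: [3.051, -0.747, -0.0]
ft_force: [-0.0, -0.1, -0.6]
finger_gap: 0.33
t 3.10 tcp [ 0.6007 -0.1382  0.0836] jaw -2.051 F [-0.  -0.1 -0.6] M [ 0.028  0.048 -0.027] gap 30.7 q [-0.3   0.63  1.58 -0.    0.94  1.75]
```

```bash
python3 -m pendant '[[-1,[0,0,0],0],[-1,[0,0,0],0],[-1,[0,0,0],0],[-1,[0,0,0],0],[-1,[0,0,0],0],[-1,[0,0,0],0]]'; python3 s.py;  python3 -m pendant '[[-1,[0,0,0],0.03],[-1,[0,0,0],0.06],[-1,[0,0,0],0.09],[-1,[0,0,0],0.12],[-1,[0,0,0],0.15],[-1,[0,0,0],0.15]]'; python3 s.py
```

```text
t: 3.6
eef_pos: [0.6002, -0.1389, 0.0837]
orientation: [3.05, -0.747, -0.001]
ft_force: [-3.6, -4.3, 1.2]
finger_gap: 0.213
t 3.60 tcp [ 0.6002 -0.1389  0.0837] jaw -2.051 F [-3.6 -4.3  1.2] M [-0.767  0.612  0.052] gap 19.8 q [-0.3   0.63  1.58 -0.    0.94  1.75]
t: 4.1
eef_pos: [0.6006, -0.1392, 0.0837]
orientation: [3.115, -0.395, 0.0]
ft_force: [-1.2, -3.7, 0.2]
finger_gap: 0.213
t 4.10 tcp [ 0.6006 -0.1392  0.0837] jaw -1.823 F [-1.2 -3.7  0.2] M [-0.801  0.267 -0.03 ] gap 19.8 q [-0.3   0.63  1.58 -0.    0.94  1.52]
```

The bar is gripped at 19.8 mm and turns freely. I'll continue.

```bash
python3 -m pendant '[[-1,[0,0,0],0.05],[-1,[0,0,0],0.1],[-1,[0,0,0],0.15],[-1,[0,0,0],0.2],[-1,[0,0,0],0.25],[-1,[0,0,0],0.3],[-1,[0,0,0],0.35],[-1,[0,0,0],0.4],[-1,[0,0,0],0.45],[-1,[0,0,0],0.5],[-1,[0,0,0],0.5]]'; python3 s.py;  python3 -m pendant '[[-1,[0,0,0],0.03],[-1,[0,0,0],0.06],[-1,[0,0,0],0.09],[-1,[0,0,0],0.12],[-1,[0,0,0],0.12],[-1,[0,0,0],0.12]]'; python3 s.py; python3 -m pendant '[[-1,[0,0,0],0.03],[-1,[0,0,0],0.06],[-1,[0,0,0],0.09],[-1,[0,0,0],0.12],[-1,[0,0,0],0.12],[-1,[0,0,0],0.12]]'; python3 s.py
```

```text
t: 5.02
eef_pos: [0.6006, -0.1386, 0.0836]
orientation: [3.044, 0.774, -0.0]
ft_force: [-0.8, -2.4, 0.4]
finger_gap: 0.213
t 5.02 tcp [ 0.6006 -0.1386  0.0836] jaw -1.073 F [-0.8 -2.4  0.4] M [-0.282  0.19   0.007] gap 19.8 q [-0.3   0.63  1.58 -0.    0.94  0.77]
t: 5.52
eef_pos: [0.6006, -0.1384, 0.0836]
orientation: [2.966, 1.035, -0.001]
ft_force: [-1.1, -3.5, 0.5]
finger_gap: 0.207
t 5.52 tcp [ 0.6006 -0.1384  0.0836] jaw -0.899 F [-1.1 -3.5  0.5] M [-0.634  0.201  0.034] gap 19.3 q [-0.3   0.63  1.58 -0.    0.94  0.6 ]
t: 6.02
eef_pos: [0.6005, -0.1384, 0.0836]
orientation: [2.861, 1.298, -0.001]
ft_force: [-3.0, -4.3, 1.2]
finger_gap: 0.215
t 6.02 tcp [ 0.6005 -0.1384  0.0836] jaw -0.719 F [-3.  -4.3  1.2] M [-0.767  0.348 -0.01 ] gap 20.0 q [-0.3   0.63  1.58 -0.    0.94  0.42]
```

```bash
for i in 1; do python3 -m pendant '[[-1,[0,0,0],0.03],[-1,[0,0,0],0.06],[-1,[0,0,0],0.08],[-1,[0,0,0],0.08],[-1,[0,0,0],0.08]]' >/dev/null; python3 s.py; python3 -m pendant '[[-1,[0,0,0],0.03],[-1,[0,0,0],0.06],[-1,[0,0,0],0.08],[-1,[0,0,0],0.08],[-1,[0,0,0],0.08]]'>/dev/null; python3 s.py; python3 -m pendant '[[-1,[0,0,0],0.03],[-1,[0,0,0],0.06],[-1,[0,0,0],0.08],[-1,[0,0,0],0.08],[-1,[0,0,0],0.08]]'>/dev/null; python3 s.py;  done
```

```text
t 6.43 tcp [ 0.6005 -0.1384  0.0836] jaw -0.599 F [-2.8 -4.7  2. ] M [-0.804  0.345 -0.021] gap 19.7 q [-0.3   0.63  1.58 -0.    0.94  0.3 ]
t 6.85 tcp [ 0.6003 -0.1382  0.0836] jaw -0.479 F [-4.  -3.3  1.8] M [-0.695  0.664 -0.13 ] gap 19.8 q [-0.3   0.63  1.58 -0.    0.94  0.18]
t 7.27 tcp [ 0.6002 -0.1381  0.0836] jaw -0.358 F [-5.3 -3.5  3.8] M [-0.603  0.789 -0.139] gap 20.1 q [-0.3   0.63  1.58 -0.    0.94  0.06]
```

The spring stop has been reached: the torque is about -0.13 N m after a turn of 1.6 rad. I'll take smaller steps from here.

```bash
python3 -m pendant '[[-1,[0,0,0],0.03],[-1,[0,0,0],0.06],[-1,[0,0,0],0.08],[-1,[0,0,0],0.08],[-1,[0,0,0],0.08]]' >/dev/null; python3 s.py; python3 -m pendant '[[-1,[0,0,0],0.02],[-1,[0,0,0],0.04],[-1,[0,0,0],0.04],[-1,[0,0,0],0.04]]'>/dev/null; python3 s.py; python3 -m pendant '[[-1,[0,0,0],0.02],[-1,[0,0,0],0.04],[-1,[0,0,0],0.04],[-1,[0,0,0],0.04]]'>/dev/null; python3 s.py
```

```text
t 7.68 tcp [ 0.6    -0.1379  0.0837] jaw -0.239 F [-6.3 -2.   4.9] M [-0.455  0.943 -0.167] gap 19.6 q [-0.3   0.63  1.58  0.    0.94 -0.06]
t 8.02 tcp [ 0.5999 -0.1379  0.0837] jaw -0.179 F [-7.  -1.1  4.2] M [-0.392  1.128 -0.192] gap 19.5 q [-0.3   0.63  1.58  0.    0.94 -0.12]
t 8.35 tcp [ 0.5997 -0.1378  0.0837] jaw -0.119 F [-6.  -0.5  4.5] M [-0.311  1.209 -0.238] gap 19.8 q [-0.3   0.63  1.58  0.    0.94 -0.18]
```

```bash
python3 -m pendant '[[-1,[0,0,0],0.015],[-1,[0,0,0],0.03],[-1,[0,0,0],0.03],[-1,[0,0,0],0.03]]'>/dev/null; python3 s.py; python3 -m pendant '[[-1,[0,0,0],0.015],[-1,[0,0,0],0.03],[-1,[0,0,0],0.03],[-1,[0,0,0],0.03]]'>/dev/null; python3 s.py
```

```text
t 8.68 tcp [ 0.5997 -0.1378  0.0837] jaw -0.074 F [-6.8 -1.5  6.2] M [-0.271  1.296 -0.339] gap 20.0 q [-0.3   0.63  1.58  0.    0.94 -0.23]
t 9.02 tcp [ 0.5996 -0.1378  0.0837] jaw -0.029 F [-8.3 -1.4  5.8] M [-0.277  1.378 -0.315] gap 19.9 q [-0.3   0.63  1.58  0.    0.94 -0.27]
```

```bash
python3 -m pendant '[[-1,[0,0,0],0.015],[-1,[0,0,0],0.03],[-1,[0,0,0],0.03],[-1,[0,0,0],0.03]]'>/dev/null; python3 s.py; python3 -m pendant '[[-1,[0,0,0],0],[-1,[0,0,0],0]]'>/dev/null; python3 s.py; python3 - <<'E'
from h import *
p,d=bot.camera("scene");np.savez("pics/s1.npz",p=p,d=d)
t,dt=bot.camera("top");np.savez("pics/t1.npz",p=t,d=dt)
a=cv2.resize(p[170:290,170:330,::-1],None,fx=2.5,fy=2.5,interpolation=2);b=cv2.resize(t[140:260,120:280,::-1],None,fx=2.5,fy=2.5,interpolation=2)
cv2.imwrite("pics/c2.png",np.hstack([a,b]))
E
```

```text
t 9.35 tcp [ 0.5992 -0.1377  0.0837] jaw 0.016 F [-11.4  -0.3   9.1] M [-0.252  1.874 -0.666] gap 19.9 q [-0.3   0.63  1.58  0.    0.94 -0.32]
t 9.52 tcp [ 0.5992 -0.1377  0.0837] jaw 0.015 F [-11.3  -1.1   8. ] M [-0.217  1.831 -0.568] gap 20.0 q [-0.3   0.63  1.58  0.    0.94 -0.32]
```

View pics/c2.png

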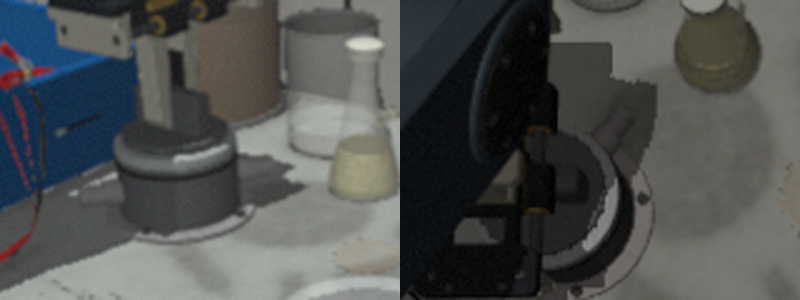

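At jaw 0.015 the torque jumped to 0.57–0.67 N m, so this is the firm stop. In the view, the bar lies along world y between the fingers, which are still square on it. I'll ease off, relieve the side load, then lift slowly.

```bash
python3 -m pendant '[[-1,[-0.005,0,0],-0.02],[-1,[-0.01,0,0],-0.045],[-1,[-0.01,0,0],-0.045],[-1,[-0.01,0,0],-0.045]]'>/dev/null; python3 s.py; python3 -m pendant '[[-1,[0,0,0.01],0],[-1,[0,0,0.02],0],[-1,[0,0,0.03],0],[-1,[0,0,0.04],0],[-1,[0,0,0.04],0]]'>/dev/null; python3 s.py
```

```text
t 9.95 tcp [ 0.5987 -0.1377  0.0836] jaw -0.049 F [-5.6 -0.1  3.9] M [ 0.093  0.97  -0.223] gap 19.8 q [-0.3   0.62  1.58  0.    0.94 -0.25]
t 10.37 tcp [ 0.5988 -0.1379  0.0895] jaw -0.048 F [-4.2  2.  -4. ] M [ 0.23   0.768 -0.199] gap 19.6 q [-0.3   0.62  1.58  0.    0.95 -0.25]
```

```bash
python3 -m pendant '[[-1,[0,0,0.03],0],[-1,[0,0,0.06],0],[-1,[0,0,0.09],0],[-1,[0,0,0.12],0],[-1,[0,0,0.15],0],[-1,[0,0,0.15],0]]'>/dev/null; python3 s.py;  python3 -m pendant '[[-1,[0,0,0.04],0],[-1,[0,0,0.08],0],[-1,[0,0,0.12],0],[-1,[0,0,0.16],0],[-1,[0,0,0.2],0],[-1,[0,0,0.24],0],[-1,[0,0,0.27],0],[-1,[0,0,0.27],0]]'>/dev/null; python3 s.py; python3 -m pendant '[[-1,[0,0,0.05],0],[-1,[0,0,0.1],0],[-1,[0,0,0.15],0],[-1,[0,0,0.2],0],[-1,[0,0,0.25],0],[-1,[0,0,0.3],0],[-1,[0,0,0.3],0]]'>/dev/null; python3 s.py; python3 - <<'E'
from h import *
p,d=bot.camera("scene");cv2.imwrite("pics/s3.png",p[80:320,120:440,::-1])
E
```

```text
t 10.87 tcp [ 0.5999 -0.1384  0.1136] jaw -0.048 F [ 0.3 -1.1 -2.5] M [-0.018 -0.035 -0.034] gap 20.1 q [-0.3   0.59  1.56 -0.    0.99 -0.25]
t 11.53 tcp [ 0.5997 -0.1383  0.1538] jaw -0.048 F [-0.6  0.6 -3. ] M [-0.008 -0.102 -0.003] gap 20.1 q [-0.3   0.54  1.54  0.    1.07 -0.25]
t 12.12 tcp [ 0.5999 -0.1384  0.1996] jaw -0.048 F [ 0.4  0.9 -2. ] M [-0.037 -0.088  0.026] gap 20.0 q [-0.3   0.49  1.49  0.    1.16 -0.25]
```

View pics/s3.png

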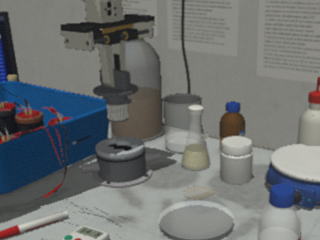

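The cartridge is out, hanging upright and clear of the housing (about 2.5 N load), and the flask and jar are undisturbed. Next I'll carry it to the dish.

```bash
python3 -m pendant '[[-1,[-0.03,-0.08,0],0],[-1,[-0.08,-0.22,0],0],[-1,[-0.14,-0.38,0],0],[-1,[-0.2,-0.54,0],0],[-1,[-0.25,-0.69,0],0],[-1,[-0.29,-0.8,0],0],[-1,[-0.305,-0.83,0],0],[-1,[-0.305,-0.83,0],0]]'>/dev/null; python3 s.py;  python3 -m pendant '[[-1,[-0.03,-0.08,0],0],[-1,[-0.08,-0.22,0],0],[-1,[-0.14,-0.38,0],0],[-1,[-0.2,-0.54,0],0],[-1,[-0.25,-0.69,0],0],[-1,[-0.29,-0.8,0],0],[-1,[-0.305,-0.83,0],0],[-1,[-0.305,-0.83,0],0],[-1,[-0.305,-0.83,0],0]]'>/dev/null; python3 s.py; python3 - <<'E'
from h import *
p,d=bot.camera("scene");np.savez("pics/s4.npz",p=p,d=d);cv2.imwrite("pics/s4.png",cv2.resize(p[80:340,180:500,::-1],None,fx=2,fy=2))
E
```

```text
t 12.83 tcp [ 0.5525 -0.264   0.1971] jaw -0.05 F [ 0.8 -0.5 -3.2] M [-0.04  -0.017 -0.027] gap 19.7 q [-0.52  0.49  1.5  -0.    1.15 -0.47]
t 13.58 tcp [ 0.5079 -0.3865  0.1974] jaw -0.048 F [ 0.   0.5 -2.7] M [ 0.022 -0.091  0.068] gap 19.5 q [-0.72  0.53  1.43  0.    1.18 -0.68]
```

View pics/s4.png

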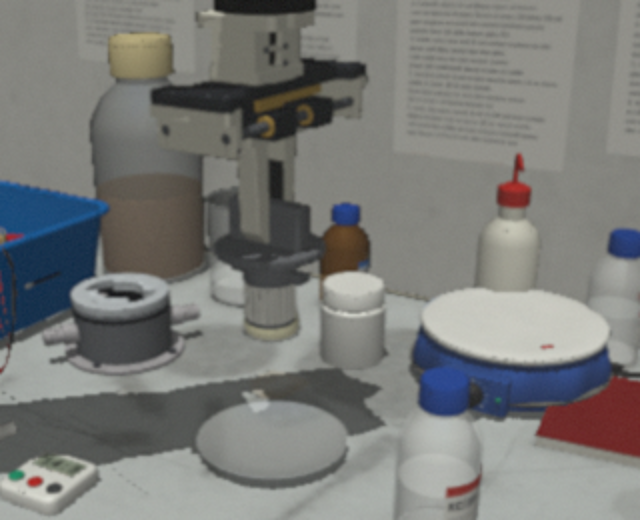

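The cartridge hangs upright over the dish. I'll check the foot height and axis from depth.

```bash
python3 - <<'E'
from h import *
P=cloud("scene",np.load("pics/s4.npz")["d"])
q=P[180:260,290:345].reshape(-1,3)
q=q[(np.hypot(q[:,0]-.508,q[:,1]+.387)<.035)&(q[:,2]>.05)]
print(len(q),np.percentile(q[:,2],[0,1,3,10]).round(4))
for a,b in[(.125,.135),(.135,.145),(.15,.16),(.16,.17),(.17,.18)]:
    s=q[(q[:,2]>a)&(q[:,2]<b)]
    if len(s)>10:print(a,len(s),circ(s[:,:2]))
E
```

```text
1847 [0.1232 0.1256 0.1274 0.1366]
0.125 145 (array([ 0.5089651 , -0.38688862]), np.float64(0.02017481670890776))
0.135 149 (array([ 0.50881778, -0.38709862]), np.float64(0.020112129038930532))
0.15 141 (array([ 0.50813107, -0.38749914]), np.float64(0.019682922711204823))
0.16 165 (array([ 0.51958202, -0.38747605]), np.float64(0.031895704890339355))
0.17 99 (array([ 0.50878262, -0.39278891]), np.float64(0.02095573725933181))
```

The foot is at z about 0.124, the axis at (0.509,-0.387), and it is vertical. I'll lower it.

```bash
python3 -m pendant '[[-1,[0,0,-0.06],0],[-1,[0,0,-0.16],0],[-1,[0,0,-0.28],0],[-1,[0,0,-0.4],0],[-1,[0,0,-0.52],0],[-1,[0,0,-0.62],0],[-1,[0,0,-0.7],0],[-1,[0,0,-0.74],0],[-1,[0,0,-0.75],0],[-1,[0,0,-0.75],0]]'>/dev/null; python3 s.py;  python3 -m pendant '[[-1,[0,0,-0.02],0],[-1,[0,0,-0.04],0],[-1,[0,0,-0.05],0],[-1,[0,0,-0.05],0]]'>/dev/null; python3 s.py
```

```text
t 14.47 tcp [ 0.5079 -0.387   0.0851] jaw -0.048 F [ 0.  -0.9 -2. ] M [-0.036 -0.103 -0.018] gap 19.8 q [-0.72  0.66  1.51 -0.    0.97 -0.68]
t 14.80 tcp [ 0.5076 -0.3872  0.0775] jaw -0.049 F [-0.9 -0.7 -3.1] M [ 0.021 -0.07  -0.017] gap 19.8 q [-0.72  0.67  1.52 -0.    0.96 -0.68]
```

```bash
python3 -m pendant '[[-1,[0,0,-0.005],0],[-1,[0,0,-0.01],0],[-1,[0,0,-0.01],0],[-1,[0,0,-0.01],0]]'>/dev/null; python3 s.py
```

```text
t 15.13 tcp [ 0.5077 -0.3872  0.0762] jaw -0.049 F [ 0.6  0.3 -3. ] M [-0.014 -0.051 -0.028] gap 19.8 q [-0.72  0.67  1.52 -0.    0.95 -0.68]
```

```bash
python3 -m pendant '[[-1,[0,0,-0.004],0],[-1,[0,0,-0.007],0],[-1,[0,0,-0.007],0],[-1,[0,0,-0.007],0]]'>/dev/null; python3 s.py
```

```text
t 15.47 tcp [ 0.5078 -0.3873  0.0757] jaw -0.049 F [-1.4  1.1  5.2] M [0.299 0.39  0.034] gap 19.7 q [-0.72  0.67  1.52 -0.    0.95 -0.68]
```

```bash
python3 -m pendant '[[-1,[0,0,-0.004],0],[-1,[0,0,-0.004],0],[-1,[0,0,-0.004],0]]'>/dev/null; python3 s.py
```

```text
t 15.72 tcp [ 0.5078 -0.3874  0.0757] jaw -0.048 F [-3.8  2.3 11. ] M [ 0.557  0.761 -0.009] gap 19.9 q [-0.72  0.67  1.52 -0.    0.95 -0.68]
```

The foot is on the dish. I'll relieve the load a little and open.

```bash
python3 -m pendant '[[-1,[0,0,0.005],0],[-1,[0,0,0.005],0]]'>/dev/null; python3 s.py; python3 -m pendant '[[0,[0,0,0],0],[0,[0,0,0],0],[0,[0,0,0],0],[0,[0,0,0],0],[0,[0,0,0],0],[0,[0,0,0],0],[0,[0,0,0],0],[0,[0,0,0],0],[0,[0,0,0],0],[0,[0,0,0],0]]'>/dev/null; python3 s.py
```

```text
t 15.88 tcp [ 0.5078 -0.3873  0.0757] jaw -0.048 F [-2.5  0.8  6.2] M [ 0.247  0.353 -0.023] gap 20.1 q [-0.72  0.67  1.52 -0.    0.95 -0.68]
t 16.72 tcp [ 0.5077 -0.3872  0.0752] jaw -0.048 F [0.  0.8 0.1] M [-0.016 -0.083  0.025] gap 46.7 q [-0.72  0.67  1.52 -0.    0.95 -0.68]
```

```bash
python3 -m pendant '[[0,[0,0,0.04],0],[0,[0,0,0.12],0],[0,[0,0,0.25],0],[0,[0,0,0.45],0],[0,[0,0,0.65],0],[0,[0,0,0.85],0],[0,[0,0,1],0],[0,[0,0,1],0]]'>/dev/null; python3 s.py; python3 -m pendant '[[0,[-0.2,0,0.1],0],[0,[-0.4,0,0.1],0],[0,[-0.7,0,0.1],0],[0,[-0.9,0,0.1],0],[0,[-1,0,0.1],0],[0,[-1,0,0.1],0]]'>/dev/null; python3 -m pendant '[[0,[-0.2,-0.2,0],0],[0,[-0.4,-0.4,0],0],[0,[-0.5,-0.6,0],0],[0,[-0.5,-0.7,0],0],[0,[-0.5,-0.7,0],0],[0,[-0.5,-0.7,0],0]]'>/dev/null; python3 s.py; python3 - <<'E'
from h import *
p,d=bot.camera("scene");t,dt=bot.camera("top");np.savez("pics/f.npz",p=p,d=d,t=t,dt=dt)
a=cv2.resize(t[...,::-1],(400,300));b=cv2.resize(p[...,::-1],(400,300));cv2.imwrite("pics/f.png",np.hstack([a,b]))
P=cloud("top",dt);print("bar",barfit(P,(270,370),(220,310),.095))
for nm,(u0,u1,v0,v1),(a,b) in [("jar",(280,330,130,190),(.078,.095)),("bottlecap",(400,460,270,330),(.13,.15)),("flasktop",(225,265,120,150),(.13,.15)),("timer",(225,280,335,385),(.012,.025))]:
    q=P[v0:v1,u0:u1].reshape(-1,3);q=q[(q[:,2]>a)&(q[:,2]<b)];print(nm,len(q),q.mean(0).round(4) if len(q) else '')
E
```

```text
t 17.38 tcp [ 0.5092 -0.3884  0.2319] jaw -0.048 F [ 1.  -0.3  0.2] M [ 0.026 -0.106 -0.004] gap 46.5 q [-0.72  0.5   1.39  0.    1.24 -0.68]
t 18.38 tcp [ 0.2831 -0.4923  0.2399] jaw -0.049 F [-1.1  0.6  0.1] M [ 0.004 -0.078  0.014] gap 46.5 q [-1.13  0.36  1.58  0.    1.2  -1.08]
bar (array([ 0.50962973, -0.38703769]), array([69.16118622, 20.69468307]), np.float64(1.5103574837522022), np.float64(0.10550119079417386), 537)
jar 977 [ 0.7092 -0.3603  0.0849]
bottlecap 418 [ 0.4559 -0.563   0.1391]
flasktop 334 [ 0.7188 -0.255   0.1393]
timer 1243 [ 0.3567 -0.2657  0.0162]
```

View pics/f.png

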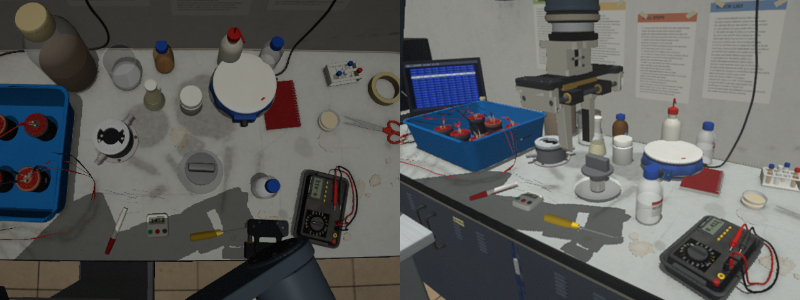

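The cartridge stands upright on the dish (bar top at z 0.1055, against 0.1065 expected), about 2 mm off the dish centre. The bystanders are within 1 mm of where they started, and the arm is clear.

```bash
python3 -c "
from rig import bot
print(bot.close_job())"
```

```text
the job is handed in; nothing more can be done
None
```

The cartridge is out of its housing and standing upright on the glass dish, released. The job was handed in after about 18.5 s of robot time, against the 69 s limit.

- **Turn:** I gripped the bar once and turned it about 2.07 rad anticlockwise. No second grip was needed, because the last joint had enough range. The spring stop came in at about 1.5 rad. The firm stop showed as 0.57–0.67 N m, and I then eased off about 0.065 rad.
- **Lift and placing:** It lifted straight out with little force. I lowered it onto the dish until the foot touched (peak reading 11 N), took some of the load off, and opened the fingers.
- **Last checks:**
  - The bar is centred at (0.5096, -0.3870), about 2 mm from the dish centre as measured at the start.
  - The bar top is at 0.1055 m, against 0.1065 m expected for a cartridge standing on the dish. The difference is within the 2 mm calibration.
  - The flask, jar, bottle and timer are all within 1 mm of where they started, and the arm was clear of everything.
- **Unsettled reading:** Just before the firm stop, the torque dipped once, from 0.34 to 0.32 N m. I took it as noise and kept turning until the clear rise. No other check failed or disagreed.

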